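# Dock a drive cartridge past a sprung dust flap

### The job

Take the blue drive cartridge out of its wooden stand, push the docking station's sprung orange dust flap open with its lower edge and keep the flap held back with it while you slide it straight down into the slot. Press it down gently until you feel the connector plugged fully home, never bearing on the dock through the drive with more than 30 N. Then let go, leaving the drive standing in the dock, and do not disturb the other things on the desk.

Things in the scene. Friction and masses are not known exactly. Their poses are not given: they have to be found in the camera images.
- drive: Blue plastic drive cartridge, white label on both faces, a slab 15 (x) by 76 (y) by 110 (z) mm, 0.13 to 0.25 kg. It stands on its 15 x 76 mm lower edge in the stand. Origin at the centre of the underside, z up. Either way round is the same (half a turn about z makes no difference). Take it across the 15 mm thickness by the top 25 mm.
- stand: Fixed dark-wood stand, base 70 (x) by 110 (y) by 10 mm, with a slot along its own y, 19 mm wide, 82 mm long, 20 mm deep (rim 30 mm above the desk), in which the drive stands, its underside 10 mm above the desk. Origin on the desk under the centre.
- dock: Fixed black docking station with aluminium trim, 85 (x) by 130 (y) by 82 (z) mm. Origin on the desk under the centre, z up. The mouth in its top spans x -12 to +15 mm, y -41 to +41 mm, shut by the flap. From 34 mm below the top a rigid channel 17 (x) by 78 (y) mm, entry chamfered 3 mm, centred on x = y = 0, guides the drive. Below it, unseen, are the connector and the rigid seat.
- dock_mouth (a point): Centre of the slot at the level of the dock's top (82 mm above the desk), dock's axes. The seat's depth below it is an unmeasured setting that differs every time: fully home, the drive's underside lies 54 to 66 mm below this point, so its top stands 44 to 56 mm above the dock.
- flap (a joint): Orange flap over the mouth, 23 (x) by 80 (y) by 2.5 mm, hinged along the mouth's +x side (13.5 mm from the dock's centre, 1.5 mm below the top); the free edge swings down inside. 0 = shut, level; 1.5 rad = fully open. Its spring always shuts it: 1 N at the free edge when shut, 2.7 N when open. It presses on the inserted drive's +x face, standing at about 1.3 rad.
- connector (a joint): Travel (m) of the stiff connector in the dock: 0 to 0.0015 at the start, grows downward as the drive is plugged, about 0.006 when the drive meets the rigid seat. It resists with about 6 N over its whole travel and stays where it is pushed; at the seat the force rises steeply. Plugged in above 0.0045.
- abacus: Black lacquered abacus lying flat, 132 by 240 by 22 mm, loose; origin under the centre. Leave alone.
- dish: Round white ceramic dish of paper clips, 84 mm across, 26 mm high, loose; origin under the centre. Leave alone.
- sharpener: Green plastic pencil sharpener, 26 by 18 by 16 mm, loose; origin under the centre. Leave alone.
- clip_board: Slim light-wood board 130 (y) by 8 by 150 mm held upright by a steel spring clip on a 60 by 90 mm foot, 160 mm high overall, loose; origin under the centre. Leave alone.
Mind the look-alikes: they are no part of the job. There is more than one size of the drive; the one meant has the size given above. What is shaped like the stand but pink is not meant.

How it is judged:
By the outcome, as a careful person would: the job done as asked, in the order asked, and still so for the second after the job is handed in, with the robot touching nothing.
It also fails if it takes over 64 s, if anything falls off the work surface, if the arm or the gripper's body presses on something with over 40 N, if the wrist force passes 120 N, or if a joint passes its speed limit or range.

### The arm

A 6-joint arm with a two-finger parallel gripper is mounted at the origin on the work surface. World frame = base frame: x ahead of the robot, y to its left, z up, the work surface at z = 0. Lengths are in m, angles in rad, forces in N, time in s.
With the tool pointing down it reaches from about 0.35 to 0.775 m from the base axis. Payload 7.3 kg.
Tool frame: the origin (TCP) lies at the very end of the fingers, on their centre line; the grasp point (between the pads) lies grip_point_offset behind it (grip_point_offset is the distance from the TCP to the grasp point, in m); z points along the fingers, y is the direction in which the jaws open and shut (so a half turn about z gives the same grasp; the last joint's range is limited). The gripper opens to 92 mm and grips with 3 to 60 N. Pads are 19 mm wide; open, the fingers measure 130 mm over their backs; the gripper's body (75 mm by 190 mm) begins 47 mm behind the grasp point.
Start: joints at [1.034, 0.342, 1.524, -0, 1.275, -0.146], TCP at [0.2, 0.485, 0.227] pointing down, gripper open.
Joint ranges: [-2.53, 2.53], [-0.77, 2.02], [0.04, 2.7], [-1, 4.14], [0.28, 2.66], [-3.11, 3.11]. Speed limits (rad/s): [2.57, 2.57, 3.14, 3.14, 3.14, 3.14].

### API

Orientations are given as [roll, pitch, yaw] about the fixed x, y, z axes, in that order (R = Rz(yaw) Ry(pitch) Rx(roll)).
In Python, from cell import * gives the robot as it stands.
- The arm moves only by the shell command python3 -m inch 'ROWS' [OPENING] [FORCE]. ROWS is JSON, a list that holds one entry, the list of rows, each a list of 4 numbers: the shift along the tool's x, y, z in mm, then the turn about the tool's z in rad. In form: [[[x, y, z, roll], ...]]. A call has 1 to 10 rows; each row shifts and turns the commanded pose from where the row before left it, along the tool's axes as they then stand; what a row does not reach is not made up. A row lasts 1/8 s, in which the tool goes at most 62.5 mm and 10.7 degrees, less where a joint would pass 70% of its speed; a pose out of reach is approached as far as the arm can. A call with a gripper value outside its range is refused whole. OPENING is the closure, from -1 (fully open) to 1 (shut), set as the call begins (- or left out, the last holds). The fingers move at their own pace and stop on an object; FORCE is the grip in N (left out, the last holds). Time passes only in rows, so rows that do not move let the fingers close. It gives the time, the measured TCP pose, the force and the opening at its end, in the units of the state.
- observe(): the state, without advancing time (a new reading comes with each control period).
- read_camera(name): name is "scene" or "side" or "wrist"; returns a dict with "img" (420x560x3 uint8, blue, green, red), "fx", "fy", "cx", "cy" (pixels), "eye" and "rotation" of the camera in the world; the wrist camera has in their place "T_tool_cam" (4x4, takes a point from camera to tool coordinates, whose origin is the TCP and whose axes are the flange's). Camera axes: x right, y down, z forward; pixel columns grow to the right and rows downward; lengths in m; the calibration is good to about 2 mm. A picture is of the moment at which its call begins: read the wrist's pose just before it. There is no depth.
- hand_in(): hands the job in, once; it reports no verdict.
Trained networks look in the newest picture that a camera, given by its name, has taken for a name from the list of things; names that differ only in an ending like _2 or _b are one class to them, and where a whole thing is asked for, a point or a joint stands for the part that bears it (a point fixed in the world has none). Each returns a list of dicts, best first, with "conf" (0 to 1); they miss things now and then, are a little off and sometimes report something else, mostly with a low value. They report only what shows in the picture. A call takes as long as a camera call. They do not tell look-alikes from the thing itself.
- boxes_of(camera, label): "at" ([row, column] in pixels, amid what is visible of it).
- place_of(camera, label): "at" ([row, column] in pixels: a listed point, or the origin of a listed thing).
The state is a dict: "time": time; "qpos": joint angles; "qvel": joint speeds; "joint_efforts": joint torques, N m; "tool_pos": TCP position; "tool_rot": TCP orientation; "contact_force": force on the tool from outside, world axes, zero at the start; "torque": the same for the moment, N m; "opening": finger opening in m.
Only numpy, scipy, OpenCV 4.12 (cv2) and the standard library are available. Lean on these libraries where they do the work, as an engineer would, in place of code of your own. Each camera call takes 0.05 s, during which the arm holds its last target. There are 200 camera calls.

## Working session

There is one attempt and no reset: what is moved stays moved. The work goes in short steps, Python scripts to look and compute and a shell command to move; the robot and the scene stay as the last step left them, time stands still between calls to the robot, and variables do not carry over. Pictures are saved under pics/ and viewed, about 8 in all and at most 12, crops included, and the job is handed in when it is done.

```bash
ls; mkdir -p pics
cat > h.py <<'E'
from cell import *
import numpy as np, cv2
def ray(c,at):
    r=np.array([(at[1]-c["cx"])/c["fx"],(at[0]-c["cy"])/c["fy"],1.]); return np.array(c["rotation"])@r
def onz(c,at,z):
    d=ray(c,at); e=np.array(c["eye"]); return e+d*(z-e[2])/d[2]
def px(c,p):
    q=np.array(c["rotation"]).T@(np.array(p)-np.array(c["eye"])); return [round(q[1]/q[2]*c["fy"]+c["cy"],1),round(q[0]/q[2]*c["fx"]+c["cx"],1)]
E
python3 - <<'E'
from h import *
s=observe(); print(s)
for n in("scene","side"):
    c=read_camera(n); cv2.imwrite(f"pics/{n}0.png",c["img"]); print(n,c["eye"],np.round(c["rotation"],3).tolist(),c["fx"],c["cx"],c["cy"])
    zs={"drive":.01,"dock_mouth":.082}
    for l in("drive","stand","dock","dock_mouth","abacus","dish","sharpener","clip_board"):
        for d in place_of(n,l)[:3]: print(l,np.round(d["at"],1),round(d["conf"],2),np.round(onz(c,d["at"],zs.get(l,0)),4))
E
```

```text
pics
{'time': 0.0, 'qpos': array([ 1.03401906e+00,  3.42723552e-01,  1.52501485e+00, -3.48102166e-05,
        1.27539078e+00, -1.45961369e-01]), 'qvel': array([-0.00112024, -0.00082307, -0.00018014,  0.00046885, -0.00093309,
        0.0001704 ]), 'joint_efforts': array([-2.00930222e-04, -4.31235301e+01, -2.44222283e+01,  7.18464120e-02,
        5.57242404e-02, -6.44187321e-05]), 'tool_pos': array([0.19975595, 0.48507405, 0.22604529]), 'tool_rot': array([-3.14006762e+00, -1.90545547e-04,  2.75078677e+00]), 'contact_force': array([ 0.35578053, -0.50878366, -1.41550579]), 'torque': array([ 0.00824643, -0.01133898, -0.01078404]), 'opening': 0.09181447191405809}
scene [1.14926943 0.16926446 0.52248236] [-2.153, -0.001, 2.021] 404.837437948158 276.32951652002174 210.42006863444357Traceback (most recent call last):
  File "<stdin>", line 7, in <module>
  File "h.py", line 6, in onz
    d=ray(c,at); e=np.array(c["eye"]); return e+d*(z-e[2])/d[2]
                                                           ~^^^
IndexError: invalid index to scalar variable.
```

```bash
cat > h.py <<'E'
from cell import *
import numpy as np, cv2
from scipy.spatial.transform import Rotation as Ro
def RM(r): return Ro.from_euler("xyz",r).as_matrix()
def cam(n):
    s=observe(); c=read_camera(n)
    if n=="wrist":
        T=np.array(c["T_tool_cam"]); R=RM(s["tool_rot"]); c["R"]=R@T[:3,:3]; c["eye"]=s["tool_pos"]+R@T[:3,3]
    else: c["R"]=RM(c["rotation"])
    return c
def ray(c,at):
    return c["R"]@np.array([(at[1]-c["cx"])/c["fx"],(at[0]-c["cy"])/c["fy"],1.])
def onz(c,at,z):
    d=ray(c,at); e=np.array(c["eye"]); return e+d*(z-e[2])/d[2]
def px(c,p):
    q=c["R"].T@(np.array(p)-np.array(c["eye"])); return [round(q[1]/q[2]*c["fy"]+c["cy"],1),round(q[0]/q[2]*c["fx"]+c["cx"],1)]
E
python3 - <<'E'
from h import *
I=[]
for n in("scene","side"):
    c=cam(n); I.append(c["img"]); cv2.imwrite(f"pics/{n}0.png",c["img"]); print(n,c["eye"],c["fx"])
    zs={"drive":.01,"dock_mouth":.082}
    for l in("drive","stand","dock","dock_mouth","abacus","dish","sharpener","clip_board"):
        for d in place_of(n,l)[:3]: print(l,np.round(d["at"],1),round(d["conf"],2),np.round(onz(c,d["at"],zs.get(l,0)),4))
E
```

```text
scene [1.14926943 0.16926446 0.52248236] 404.837437948158
drive [278.2 189.8] 0.76 [ 0.7213 -0.2133  0.01  ]
drive [236.  247.3] 0.62 [ 0.5631 -0.1811  0.01  ]
drive [273.4 411.8] 0.23 [0.5306 0.151  0.01  ]
stand [209.6 291.2] 0.77 [ 0.4165 -0.1454  0.    ]
stand [241.9 246.8] 0.64 [ 0.57   -0.1789  0.    ]
dock [271.9 414.3] 0.8 [0.5121 0.1542 0.    ]
dock_mouth [241.5 421.3] 0.88 [0.5252 0.1535 0.082 ]
abacus [353.8 311.8] 0.63 [0.7694 0.0463 0.    ]
dish [215.5 358.2] 0.91 [0.3719 0.0036 0.    ]
sharpener [275.2 311.4] 0.43 [ 0.6062 -0.0191  0.    ]
clip_board [214.4 150.9] 0.89 [ 0.5763 -0.4289  0.    ]
side [0.41361091 0.62975748 0.84922481] 544.7118831165037
drive [217.8 293.8] 0.59 [ 0.5595 -0.1907  0.01  ]
drive [197.5 230.5] 0.56 [ 0.7112 -0.221   0.01  ]
stand [245.4 363. ] 0.9 [ 0.4036 -0.1541  0.    ]
stand [221.8 293.5] 0.59 [ 0.5594 -0.1883  0.    ]
dock [364.3 274.5] 0.91 [0.5213 0.1574 0.    ]
dock [225.1 291.6] 0.4 [ 0.5613 -0.1776  0.    ]
dock_mouth [336.  275.6] 0.89 [0.5208 0.1526 0.082 ]
abacus [285.8 160.7] 0.87 [0.7759 0.0419 0.    ]
dish [307.6 360.8] 0.82 [0.3894 0.0045 0.    ]
dish [362.6 272.1] 0.39 [0.5261 0.1551 0.    ]
sharpener [277.8 254.2] 0.59 [ 0.6036 -0.0188  0.    ]
clip_board [363.  273.9] 0.28 [0.5229 0.1552 0.    ]
```

View pics/scene0.png

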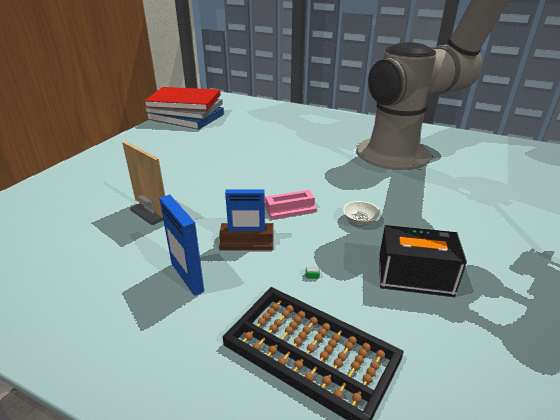

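View pics/side0.png

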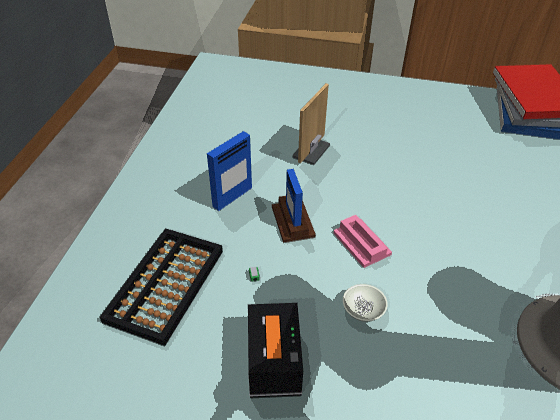

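The scene view shows the target: the small blue drive in the brown stand at about (236,247), with the tall look-alike at (245,182) and the dock at (260,420). In the side view the flap is at (337,274) and runs along world y. Next I move above the dock to look with the wrist camera.

```bash
python3 -m inch '[[[0,0,0,0.169],[0,0,0,0.169],[0,0,0,0.169],[0,0,0,0.169],[0,0,0,0.169],[0,0,0,0.169],[0,0,0,0.168]]]' -1
python3 -m inch '[[[-33,32,-8,0],[-33,32,-8,0],[-33,32,-8,0],[-33,32,-8,0],[-33,32,-8,0],[-33,32,-8,0],[-33,32,-8,0],[-33,32,-8,0],[-33,32,-8,0],[-33,32,-8,0]]]'
python3 -m inch '[[[0,0,0,0],[0,0,0,0]]]'
python3 - <<'E'
from h import *
c=cam("wrist"); print(np.round(c["T_tool_cam"],3).tolist(),c["eye"],c["fx"],c["cx"],c["cy"]); cv2.imwrite("pics/w1.png",c["img"])
for l in("dock","dock_mouth","flap"):
    for d in place_of("wrist",l)[:2]: print(l,np.round(d["at"],1),round(d["conf"],2),np.round(onz(c,d["at"],0 if l=="dock" else .082),4))
E
```

```text
time: 1.88
tool_pos: [0.2, 0.4854, 0.2267]
tool_rot: [3.142, -0.0, 1.563]
contact_force: [-0.7, 0.2, 0.5]
opening: 0.0916
time: 3.12
tool_pos: [0.5202, 0.1536, 0.3071]
tool_rot: [3.141, -0.0, 1.569]
contact_force: [0.5, 0.8, 0.1]
opening: 0.0916
time: 3.38
tool_pos: [0.5188, 0.1551, 0.3064]
tool_rot: [-3.141, -0.0, 1.568]
contact_force: [-0.3, -0.6, 0.7]
opening: 0.0916
[[-0.0, -0.959, -0.284, 0.077], [1.0, -0.0, -0.001, 0.0], [0.001, -0.284, 0.959, -0.158], [0.0, 0.0, 0.0, 1.0]] [0.51936625 0.23159748 0.46411592] 349.9082688959288 286.6462470059261 206.7983091930716
dock [168.2 288.5] 0.66 [0.5209 0.1485 0.    ]
dock_mouth [176.  290.2] 0.76 [0.5225 0.1544 0.082 ]
dock_mouth [263.4 196.9] 0.48 [0.411  0.0484 0.082 ]Traceback (most recent call last):
  File "<stdin>", line 4, in <module>
ValueError: it knows: abacus, clip_board, dish, dock, dock_mouth, drive, sharpener, stand
```

View pics/w1.png

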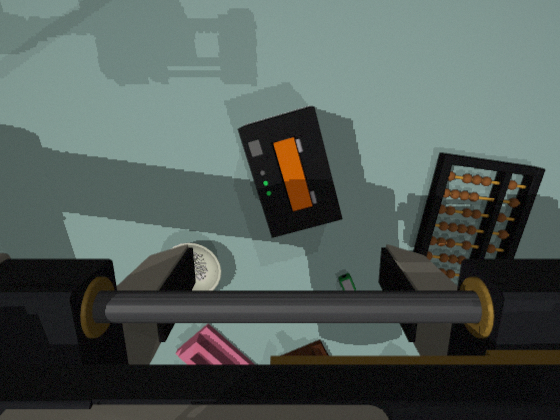

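The dock is turned: its flap runs from about (145,286) to (208,302), with bright hinge knuckles on its right (world +x) side. I'll measure it through the orange mask.

```bash
cat > flap.py <<'E'
from h import *
def rect(c,mask,z):
    n,l,st,_=cv2.connectedComponentsWithStats(mask.astype(np.uint8)); k=1+np.argmax(st[1:,4])
    v,u=np.nonzero(l==k); P=np.array([onz(c,(a,b),z)[:2] for a,b in zip(v,u)])
    r=cv2.minAreaRect((P*1000).astype(np.float32)); b=cv2.boxPoints(r)
    e=[b[1]-b[0],b[2]-b[1]]; L=max(e,key=np.linalg.norm); S=min(e,key=np.linalg.norm)
    y=np.degrees(np.arctan2(-L[0],L[1])); y=(y+90)%180-90
    return np.array(r[0])/1000,np.linalg.norm(L),np.linalg.norm(S),y,st[k,4]
def pca(c,mask,z):
    n,l,st,_=cv2.connectedComponentsWithStats(mask.astype(np.uint8)); k=1+np.argmax(st[1:,4])
    v,u=np.nonzero(l==k); P=np.array([onz(c,(a,b),z)[:2] for a,b in zip(v,u)]); m=P.mean(0)
    w,V=np.linalg.eigh(np.cov((P-m).T)); L=V[:,1]; L=L*np.sign(L[1]); return m,np.degrees(np.arctan2(-L[0],L[1])),np.sqrt(12*w)*1000
def orange(c):
    h=cv2.cvtColor(c["img"],cv2.COLOR_BGR2HSV); return (h[...,0]>6)&(h[...,0]<20)&(h[...,1]>180)&(h[...,2]>90)
E
python3 - <<'E'
from flap import *
for n in("wrist","scene","side"):
    c=cam(n); m=orange(c)
    if n=="wrist": m[250:]=0
    if n=="scene": m[:230]=0; m[260:]=0
    if n=="side": m[:290]=0; m[:,:240]=0
    r=rect(c,m,.0805); p=pca(c,m,.0805)
    for nm,ctr,a in(("rect",r[0],r[3]),("pca",p[0],p[1])):
        t=np.radians(a); print(n,nm,"ctr",np.round(ctr,4),"yaw",round(a,2),"-> dock",np.round(ctr-.002*np.array([np.cos(t),np.sin(t)]),4))
    print("  size",round(r[1],1),round(r[2],1),np.round(p[2],1))
E
```

```text
wrist rect ctr [0.5254 0.1557] yaw 15.74 -> dock [0.5235 0.1552]
wrist pca ctr [0.5251 0.1571] yaw 15.53 -> dock [0.5231 0.1566]
  size 80.5 23.6 [23.2 80.1]
scene rect ctr [0.5249 0.1564] yaw 15.21 -> dock [0.523  0.1558]
scene pca ctr [0.5246 0.1569] yaw 16.47 -> dock [0.5227 0.1563]
  size 81.3 25.6 [24.1 79.2]
side rect ctr [0.5255 0.1525] yaw 15.63 -> dock [0.5235 0.1519]
side pca ctr [0.525  0.1539] yaw 15.19 -> dock [0.523  0.1534]
  size 81.6 23.4 [23.3 81.4]
```

```bash
python3 -m inch '[[[-50,6,0,0],[-50,6,0,0],[-50,6,0,0],[-50,6,0,0],[-50,6,0,0],[-50,6,0,0],[-30,5,0,0],[0,0,0,0],[0,0,0,0]]]'
python3 - <<'E'
from h import *
c=cam("wrist"); cv2.imwrite("pics/w2.png",c["img"])
for l in("drive","stand"):
    for d in place_of("wrist",l)[:3]: print(l,np.round(d["at"],1),round(d["conf"],2),np.round(onz(c,d["at"],0.01 if l=="drive" else 0),4))
print(observe()["tool_pos"],c["eye"])
E
```

```text
time: 4.8
tool_pos: [0.5596, -0.1743, 0.3067]
tool_rot: [-3.141, -0.001, 1.569]
contact_force: [0.3, 0.6, 0.5]
opening: 0.0919
drive [202.1 393.2] 0.83 [ 0.7031 -0.2255  0.01  ]
drive [167.6 287.5] 0.67 [ 0.5606 -0.1783  0.01  ]
drive [ 34.8 323.8] 0.26 [ 0.6037 -0.0199  0.01  ]
stand [172.7 289.5] 0.69 [ 0.5633 -0.187   0.    ]
stand [148.8 175.1] 0.66 [ 0.4123 -0.1548  0.    ]
[ 0.55968632 -0.17395804  0.30702079] [ 0.55991724 -0.09782616  0.46443353]
```

View pics/w2.png

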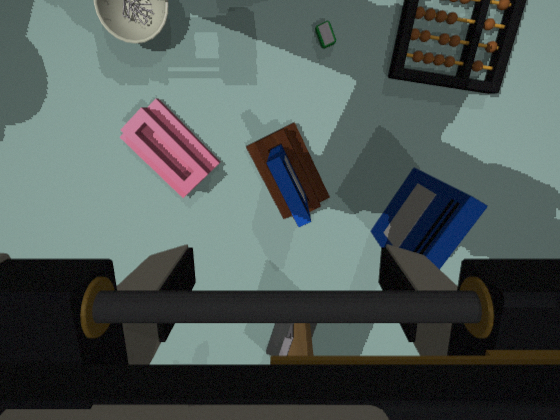

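The drive at (188,288) leans slightly and is turned like the stand: top face and right face are visible, with the tall look-alike at (215,430). I'll separate the top face from the side face.

Run:
```python
from flap import *
c=cam("wrist"); im=c["img"]; h=cv2.cvtColor(im,cv2.COLOR_BGR2HSV)
bl=(h[...,0]>100)&(h[...,0]<130)&(h[...,1]>150); bl[:,:255]=0; bl[:,330:]=0; bl[240:]=0; bl[:130]=0
print(np.histogram(h[...,2][bl],bins=range(0,270,15)))
br=(h[...,0]<15)&(h[...,1]>90)&(h[...,2]<120); br[:,:235]=0; br[:,340:]=0; br[240:]=0; br[:110]=0
both=br|bl
cv2.imwrite("pics/c2.png",cv2.resize(im[110:240,230:345],None,fx=4.5,fy=4.5,interpolation=cv2.INTER_NEAREST))
for t in(100,120,140,160):
    m=bl&(h[...,2]>t)
    if m.sum()>100: print(t,"rect",rect(c,m,.12),"pca",pca(c,m,.12))
print("stand",rect(c,both,.005),rect(c,br,.01))
```

```text
(array([  1,  13,  56, 158,  72,  88, 683, 199,   1,  12,  70,  23,   0,
         0,   0,   0,   0]), array([  0,  15,  30,  45,  60,  75,  90, 105, 120, 135, 150, 165, 180,
       195, 210, 225, 240, 255]))
100 rect (array([ 0.56200092, -0.18457755]), np.float32(74.09267), np.float32(13.5871315), np.float32(25.685776), np.int32(880)) pca (array([ 0.56183628, -0.18392863]), np.float64(25.413950544405157), array([13.12892051, 74.79588817]))
120 rect (array([ 0.57472607, -0.21102573]), np.float32(15.395283), np.float32(13.5873785), np.float32(25.652466), np.int32(106)) pca (array([ 0.57388766, -0.21396135]), np.float64(66.8660658138901), array([ 9.14924798, 15.74615892]))
140 rect (array([ 0.57461292, -0.21187236]), np.float32(13.966852), np.float32(12.650415), np.float32(25.652359), np.int32(104)) pca (array([ 0.57387315, -0.21402118]), np.float64(66.8671772605621), array([ 9.10827622, 15.12689407]))
stand (array([ 0.56616486, -0.19427281]), np.float32(130.58693), np.float32(69.75119), np.float32(26.041931), np.int32(4182)) (array([ 0.56312512, -0.18713873]), np.float32(115.631905), np.float32(68.992584), np.float32(26.041931), np.int32(2806))
```

View pics/c2.png

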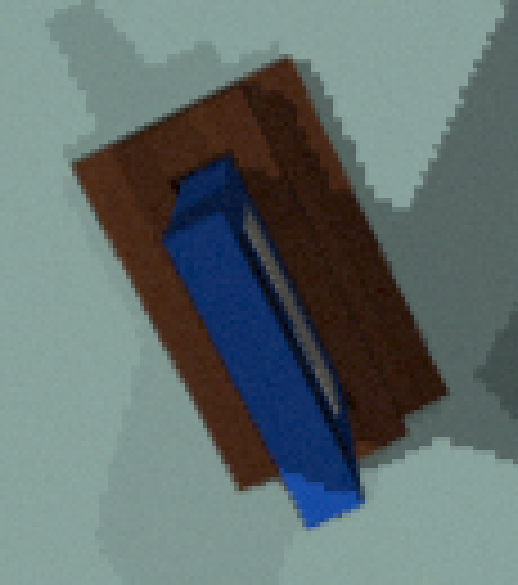

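Run:
```python
from flap import *
print(grip_point_offset)
c=cam("wrist"); im=c["img"]; h=cv2.cvtColor(im,cv2.COLOR_BGR2HSV)
bl=(h[...,0]>100)&(h[...,0]<130)&(h[...,1]>150); bl[:,:255]=0; bl[:,330:]=0; bl[240:]=0; bl[:130]=0
for t in(80,88,94):
    print(t,rect(c,bl&(h[...,2]>t),.12),pca(c,bl&(h[...,2]>t),.12))
for p in((238,165),(208,242),(500,362),(528,308)): print("top corner",np.round(onz(c,(110+p[0]/4.5-.5,230+p[1]/4.5-.5),.12),4))
A=onz(c,(168,415),0);B=onz(c,(230,372),0); print("tall base",A,B)
for z in(.13,.14,.15,.16,.17,.18): print(z,px(c,[A[0],A[1],z]),px(c,[B[0],B[1],z]))
u=np.array([np.cos(.448),np.sin(.448)]);v=np.array([-u[1],u[0]])
for P in(A,B): d=P[:2]-np.array([.562,-.1846]); print("jaw-axis",d@u,"across",d@v)
m=bl&(h[...,2]>45)
for n in("side","scene"):
    c=cam(n)
    a=np.radians(25.7);X=np.array([np.cos(a),np.sin(a)]);Y=np.array([-X[1],X[0]])
    im=c["img"].copy()
    for z in(.01,.12):
        q=[px(c,[*(np.array([.562,-.1846])+sx*.0075*X+sy*.038*Y),z])[::-1] for sx,sy in((1,1),(1,-1),(-1,-1),(-1,1))]
        cv2.polylines(im,[(np.array(q)*16).astype(int)],True,(0,255,255),1,0,4)
    q=px(c,[.562,-.1846,.07]); r0,c0=int(q[0]),int(q[1])
    cv2.imwrite(f"pics/o_{n}.png",cv2.resize(im[r0-50:r0+50,c0-45:c0+45],None,fx=4,fy=4,interpolation=cv2.INTER_NEAREST))
cv2.imwrite("pics/o.png",np.hstack([cv2.imread("pics/o_side.png"),cv2.imread("pics/o_scene.png")]))
```

```text
0.0188
80 (array([ 0.56175348, -0.1841713 ]), np.float32(74.64403), np.float32(14.345037), np.float32(25.810654), np.int32(1013)) (array([ 0.56130323, -0.18315794]), np.float64(26.034683722986863), array([14.35688936, 75.10929631]))
88 (array([ 0.56184894, -0.18437772]), np.float32(74.24052), np.float32(13.988629), np.float32(26.031036), np.int32(986)) (array([ 0.56147172, -0.18348879]), np.float64(25.716684065400436), array([14.05317291, 74.28572197]))
94 (array([ 0.5619397 , -0.18433963]), np.float32(74.207886), np.float32(13.694316), np.float32(25.647278), np.int32(967)) (array([ 0.56149431, -0.18361045]), np.float64(25.651094268859747), array([13.80834635, 74.41868884]))
top corner [ 0.5395 -0.1536  0.12  ]
top corner [ 0.5565 -0.147   0.12  ]
top corner [ 0.584  -0.2144  0.12  ]
top corner [ 0.5716 -0.2213  0.12  ]
tall base [ 0.73191242 -0.18075302  0.        ] [ 0.68031065 -0.26915736  0.        ]
0.13 [np.float64(191.4), np.float64(461.4)] [np.float64(272.7), np.float64(400.8)]
0.14 [np.float64(193.9), np.float64(466.4)] [np.float64(277.2), np.float64(403.8)]
0.15 [np.float64(196.6), np.float64(471.7)] [np.float64(282.0), np.float64(407.0)]
0.16 [np.float64(199.4), np.float64(477.3)] [np.float64(287.0), np.float64(410.4)]
0.17 [np.float64(202.4), np.float64(483.3)] [np.float64(292.3), np.float64(414.0)]
0.18 [np.float64(205.6), np.float64(489.7)] [np.float64(298.0), np.float64(417.8)]
jaw-axis 0.15481102033293304 across -0.07013256355448338
jaw-axis 0.07000800338309444 across -0.12746072279128434
```

View pics/o.png

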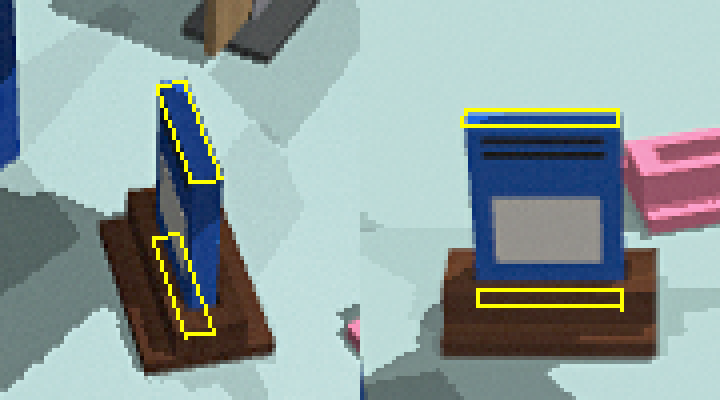

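The model overlay agrees with both fixed cameras to 1–2 mm, and the tall look-alike clears the gripper body by 3 cm. Turning and descending.

```bash
python3 -m inch '[[[0,0,0,-0.151],[0,0,0,-0.151],[0,0,0,-0.150],[-9,-2.5,40,0],[0,0,40,0],[0,0,40,0],[0,0,30,0],[0,0,0,0],[0,0,0,0]]]'
python3 - <<'E'
from flap import *
s=observe(); p=s["tool_pos"]; y=s["tool_rot"][2]; print(p,s["tool_rot"])
d=np.array([.5614,-.1835])-p[:2]; print("tool dx,dy mm",1000*d@[np.cos(y),np.sin(y)],1000*d@[np.sin(y),-np.cos(y)])
c=cam("wrist"); cv2.imwrite("pics/w3.png",c["img"])
h=cv2.cvtColor(c["img"],cv2.COLOR_BGR2HSV);bl=(h[...,0]>100)&(h[...,0]<130)&(h[...,1]>150); bl[:,:200]=0; bl[:,370:]=0
for t in(45,88,94): print(t,rect(c,bl&(h[...,2]>t),.12))
E
```

```text
time: 6.28
tool_pos: [0.5621, -0.1847, 0.1582]
tool_rot: [3.14, 0.002, 2.021]
contact_force: [-1.0, -0.3, 0.9]
opening: 0.092
[ 0.56212134 -0.18470309  0.15817091] [3.14010953e+00 1.70025220e-03 2.02095492e+00]
tool dx,dy mm 1.3970996331633427 -0.1260027417652348
45 (array([ 0.55860236, -0.17770535]), np.float32(87.52423), np.float32(14.658615), np.float32(25.596909), np.int32(3350))
88 (array([ 0.5587926, -0.1781474]), np.float32(85.143875), np.float32(14.18167), np.float32(25.837036), np.int32(2839))
94 (array([ 0.56136938, -0.18350568]), np.float32(73.25259), np.float32(14.149553), np.float32(25.837051), np.int32(2567))
```

View pics/w3.png

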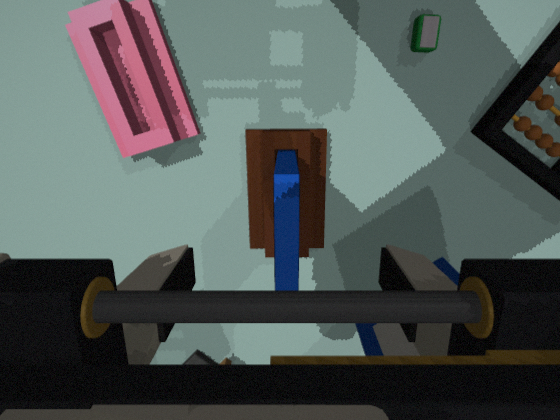

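The drive top is centred between the fingers (column 286), its near end at row 175, and the yaw is aligned. Descend and grip.

```bash
python3 -m inch '[[[1,0,22,0],[0,0,22,0],[0,0,20,0],[0,0,0,0],[0,0,0,0]]]'
python3 -m inch '[[[0,0,0,0],[0,0,0,0],[0,0,0,0],[0,0,0,0],[0,0,0,0],[0,0,0,0],[0,0,0,0],[0,0,0,0],[0,0,0,0],[0,0,0,0]]]' 1 40
```

```text
time: 6.95
tool_pos: [0.5618, -0.184, 0.0944]
tool_rot: [3.14, 0.002, 2.021]
contact_force: [0.1, -1.0, 0.2]
opening: 0.0918
time: 8.2
tool_pos: [0.5609, -0.1836, 0.0927]
tool_rot: [-3.142, -0.0, 2.021]
contact_force: [0.5, 0.6, -0.4]
opening: 0.0145
```

```bash
python3 -m inch '[[[0,0,-6,0],[0,0,-12,0],[0,0,-18,0],[0,0,-25,0],[0,0,-25,0],[0,0,-25,0],[0,0,-25,0],[0,0,-14,0],[0,0,0,0],[0,0,0,0]]]'
python3 - <<'E'
from h import *
s=observe(); p=s["tool_pos"]; print(s["contact_force"],s["opening"])
y=np.radians(90+15.6); t=np.array([.5232,.1555]); d=t-p[:2]
print("roll",s["tool_rot"][2]-y,"then tool dx,dy",1000*d@[np.cos(y),np.sin(y)],1000*d@[np.sin(y),-np.cos(y)],"z",p[2])
E
```

```text
time: 9.45
tool_pos: [0.5604, -0.1834, 0.2417]
tool_rot: [-3.14, -0.001, 2.021]
contact_force: [0.3, 0.3, -2.0]
opening: 0.0146
[ 0.27535328  0.26966595 -1.98677315] 0.014628478492709509
roll 0.1777105752582102 then tool dx,dy 336.3914554485539 55.29544380158004 z 0.24168705570965163
```

```bash
python3 -m inch '[[[0,0,0,0.089],[0,0,0,0.089],[42,7,0,0],[48,8,0,0],[50,8,0,0],[50,8,0,0],[50,8,0,0],[48,8,0,0],[30,5,0,0],[18,3,0,0]]]'
python3 -m inch '[[[0,0,0,0],[0,0,0,0],[0,0,0,0]]]'
python3 - <<'E'
from flap import *
s=observe(); p=s["tool_pos"]; print(p,s["tool_rot"])
c=cam("wrist"); cv2.imwrite("pics/w4.png",c["img"])
for n in("scene","side"):
    c=cam(n); cv2.imwrite(f"pics/{n}4.png",c["img"]); 
a=cv2.imread("pics/w4.png")[0:300,130:430]; b=cv2.imread("pics/side4.png")[200:400,180:380];e=cv2.imread("pics/scene4.png")[130:330,320:520]
cv2.imwrite("pics/v4.png",np.hstack([a,cv2.resize(b,(300,300)) ]))
cv2.imwrite("pics/v4.png",np.hstack([cv2.resize(x,(266,266)) for x in(a,b,e)]))
E
```

```text
time: 10.7
tool_pos: [0.5229, 0.1562, 0.2417]
tool_rot: [-3.14, -0.0, 1.844]
contact_force: [-0.1, -0.7, -2.1]
opening: 0.0147
time: 11.08
tool_pos: [0.5238, 0.1537, 0.2426]
tool_rot: [-3.141, 0.0, 1.841]
contact_force: [-0.6, 0.8, -2.7]
opening: 0.0148
[0.5238156  0.15371563 0.2426193 ] [-3.14137626e+00  2.11679117e-04  1.84124753e+00]
```

View pics/v4.png

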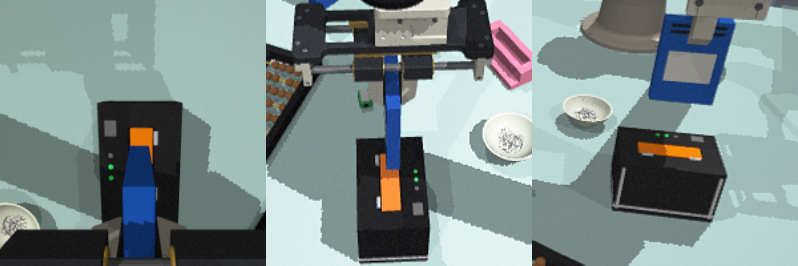

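The drive hangs above the dock, aligned with the flap, whose far end is still visible beyond the drive's lower edge. Next I measure the drive's and flap's ends in the same wrist picture.

Run:
```python
from flap import *
S=[];
for i in range(6):
    c=cam("wrist"); s=observe(); S.append([*s["tool_pos"],s["tool_rot"][2]])
S=np.array(S); print(S.mean(0),S.std(0)); p=S.mean(0)
T=np.array(c["T_tool_cam"]); R=RM([np.pi,0,p[3]]); c["R"]=R@T[:3,:3]; c["eye"]=p[:3]+R@T[:3,3]
def tool(w): return R.T@(w-p[:3])*1000
h=cv2.cvtColor(c["img"],cv2.COLOR_BGR2HSV)
bl=(h[...,0]>100)&(h[...,0]<130)&(h[...,1]>150)
o=orange(c); o[:130]=0;o[250:]=0;o[:,:250]=0;o[:,330:]=0
for col in(272,278,284,290,296,302): 
    r=np.nonzero(o[:,col])[0]; b=np.nonzero(bl[:,col])[0]; v=h[b,col,2]
    print(col,"orange",r[:1],r[-1:],"blue",b[:1],b[-1:],"Vjump rows",[(int(b[i]),int(v[i]),int(v[i+1])) for i in range(len(v)-1) if abs(int(v[i+1])-int(v[i]))>20][:4])
v,u=np.nonzero(o)
P=np.array([tool(onz(c,(a,b),.0805)) for a,b in zip(v,u)])
print("flap tool x max",P[:,0].max()," tool y range",P[:,1].min(),P[:,1].max())
for row in(150,156): 
    k=np.nonzero(o[row])[0]; 
    if len(k): print(row,tool(onz(c,(row,k[0]-.5),.0805)),tool(onz(c,(row,k[-1]+.5),.0805)))
zb=p[2]-.0835; zt=p[2]+.0265
for row in range(155,225,12):
    k=np.nonzero(bl[row])[0]; k=k[(k>250)&(k<330)]; print(row,"blue cols",k[:1],k[-1:])
rr=np.nonzero(bl[:,284])[0][0]; print("drive bottom end tool",tool(onz(c,(rr-.5,284),zb)))
for row in(195,200,205,210,215): print(row,"if top edge:",tool(onz(c,(row,286),zt)))
cv2.imwrite("pics/w5.png",cv2.resize(c["img"][135:285,215:365],None,fx=4,fy=4,interpolation=cv2.INTER_NEAREST))
```

```text
[0.52365574 0.15457995 0.24276512 1.84236375] [4.70924075e-05 1.75232672e-04 1.31828861e-05 2.99742040e-04]
272 orange [] [] blue [186] [354] Vjump rows [(186, 56, 78), (209, 95, 132), (210, 132, 157), (249, 169, 121)]
278 orange [145] [163] blue [165] [354] Vjump rows [(209, 97, 131), (210, 131, 158), (251, 168, 124), (252, 124, 95)]
284 orange [145] [163] blue [165] [354] Vjump rows [(209, 96, 129), (210, 129, 158), (248, 163, 123), (249, 123, 94)]
290 orange [145] [163] blue [165] [354] Vjump rows [(209, 98, 131), (210, 131, 161), (249, 168, 121), (250, 121, 98)]
296 orange [145] [163] blue [165] [354] Vjump rows [(209, 97, 128), (210, 128, 157), (251, 166, 122), (252, 122, 96)]
302 orange [147] [148] blue [187] [354] Vjump rows [(193, 54, 75), (209, 99, 132), (210, 132, 161), (252, 166, 123)]
flap tool x max 40.385565508636674  tool y range -9.764690872731633 13.958642943982952
150 [ 35.8772643  -10.13055266 162.26512142] [ 35.87288717  13.52577164 162.26512142]
156 [ 30.4187925  -10.18115703 162.26512142] [ 30.41457719  13.59011722 162.26512142]
155 blue cols [] []
167 blue cols [276] [297]
179 blue cols [274] [299]
191 blue cols [272] [302]
203 blue cols [269] [304]
215 blue cols [268] [305]
drive bottom end tool [35.8751275  -1.78976699 83.5       ]
195 if top edge: [ 42.53670881  -0.15218311 -26.5       ]
200 if top edge: [ 40.52988453  -0.15372008 -26.5       ]
205 if top edge: [ 38.50613607  -0.15527    -26.5       ]
210 if top edge: [ 36.46524845  -0.15683305 -26.5       ]
215 if top edge: [ 34.407003   -0.1584094 -26.5      ]
```

View pics/w5.png

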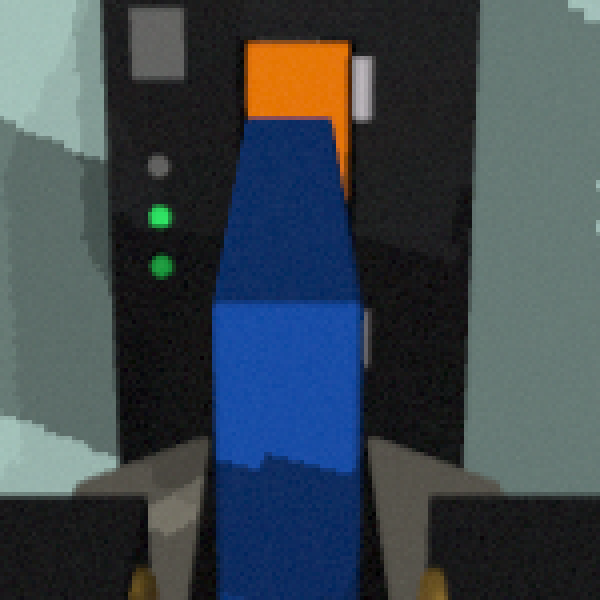

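The drive's end sits 1.9 mm short of centred in the fingers while the flap is +0.4 mm off, so I shift +2.2 mm along tool x. Across the slot it is within 0.3 mm and the yaw matches. Descending to just above the flap, then through it.

```bash
python3 -m inch '[[[2.2,0,0,0],[0,0,20,0],[0,0,25,0],[0,0,20,0],[0,0,8,0],[0,0,0,0],[0,0,0,0]]]'
python3 -m inch '[[[0,0,3,0],[0,0,3,0],[0,0,3,0],[0,0,3,0],[0,0,3,0],[0,0,3,0],[0,0,3,0],[0,0,3,0],[0,0,0,0]]]'
python3 - <<'E'
from h import *
S=[]
for i in range(3): c=cam("side"); S.append(observe()["contact_force"])
e=cam("scene"); print(np.round(S,1).tolist(),observe()["tool_pos"])
cv2.imwrite("pics/v6.png",np.hstack([cv2.resize(c["img"][220:400,180:360],(400,400)),cv2.resize(e["img"][130:310,330:510],(400,400))]))
E
```

```text
time: 12.4
tool_pos: [0.5235, 0.1571, 0.1706]
tool_rot: [3.14, 0.0, 1.843]
contact_force: [0.5, 0.3, -3.3]
opening: 0.0146
time: 13.52
tool_pos: [0.5224, 0.1569, 0.145]
tool_rot: [-3.14, -0.0, 1.843]
contact_force: [-2.7, -1.4, -1.4]
opening: 0.0144
[[-4.0, -0.3, -2.4], [-3.7, -1.0, -1.5], [-4.0, -1.0, -2.9]] [0.52232262 0.15687416 0.14515457]
```

View pics/v6.png

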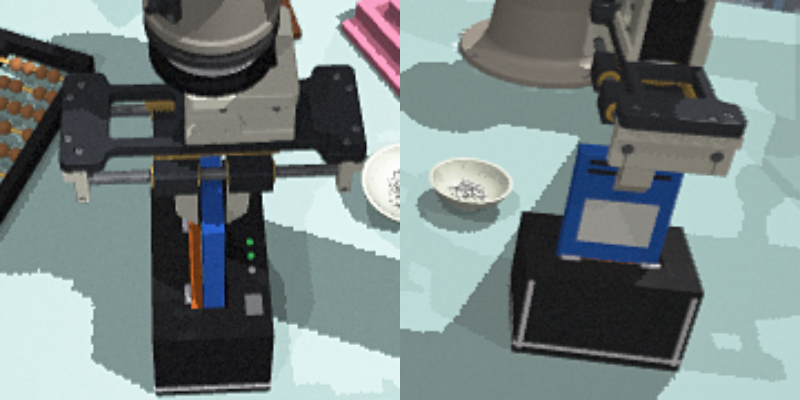

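The flap is pushed open, standing on the drive's +x face, and the drive is upright in the mouth. I carry on to the channel in small steps.

```bash
python3 -m inch '[[[0,0.5,2,0],[0,0,2,0],[0,0,2,0],[0,0,2,0],[0,0,2,0],[0,0,2,0],[0,0,0,0]]]'
python3 -m inch '[[[0,0,2,0],[0,0,2,0],[0,0,2,0],[0,0,0,0]]]'
python3 -m inch '[[[0,0,2,0],[0,0,2,0],[0,0,0,0]]]'
```

```text
time: 14.6
tool_pos: [0.5232, 0.1571, 0.1334]
tool_rot: [-3.141, -0.0, 1.843]
contact_force: [-2.6, -0.6, -2.5]
opening: 0.0148
time: 15.1
tool_pos: [0.5233, 0.1571, 0.1275]
tool_rot: [-3.141, -0.0, 1.843]
contact_force: [-2.6, -1.2, -1.7]
opening: 0.0147
time: 15.48
tool_pos: [0.5233, 0.1571, 0.1235]
tool_rot: [-3.141, -0.0, 1.843]
contact_force: [-2.5, -0.9, -2.2]
opening: 0.0148
```

```bash
python3 -m inch '[[[0,0,2,0],[0,0,2,0],[0,0,0,0]]]'
python3 -m inch '[[[0,0,1,0],[0,0,1,0],[0,0,0,0]]]'
python3 -m inch '[[[0,0,1,0],[0,0,1,0],[0,0,0,0]]]'
```

```text
time: 15.85
tool_pos: [0.5233, 0.1571, 0.1195]
tool_rot: [-3.141, -0.0, 1.843]
contact_force: [-2.4, -0.6, -2.0]
opening: 0.0146
time: 16.23
tool_pos: [0.5234, 0.1571, 0.1176]
tool_rot: [-3.141, -0.0, 1.843]
contact_force: [-2.2, -0.9, -1.0]
opening: 0.0153
time: 16.6
tool_pos: [0.5234, 0.1571, 0.1156]
tool_rot: [-3.141, -0.0, 1.843]
contact_force: [-2.4, -1.4, -0.9]
opening: 0.0147
```

```bash
python3 -m inch '[[[0,0,1,0],[0,0,1,0],[0,0,0,0]]]'
python3 -m inch '[[[0,0,1,0],[0,0,0,0]]]'
python3 -m inch '[[[0,0,1,0],[0,0,0,0]]]'
```

```text
time: 16.98
tool_pos: [0.5234, 0.1571, 0.1136]
tool_rot: [-3.141, -0.0, 1.843]
contact_force: [-3.4, -0.2, -2.3]
opening: 0.0149
time: 17.23
tool_pos: [0.5236, 0.1571, 0.1131]
tool_rot: [3.141, 0.0, 1.843]
contact_force: [-2.8, -0.9, 3.3]
opening: 0.0145
time: 17.48
tool_pos: [0.5236, 0.1571, 0.1121]
tool_rot: [3.141, 0.0, 1.843]
contact_force: [-4.9, -0.4, 5.5]
opening: 0.0151
```

```bash
python3 -m inch '[[[0,0,1,0],[0,0,0,0]]]'
python3 -m inch '[[[0,0,1,0],[0,0,0,0]]]'
python3 -m inch '[[[0,0,0.5,0],[0,0,0,0]]]'
```

```text
time: 17.73
tool_pos: [0.5236, 0.1571, 0.111]
tool_rot: [3.141, -0.0, 1.843]
contact_force: [-3.9, -0.8, 4.7]
opening: 0.0149
time: 17.98
tool_pos: [0.5236, 0.1571, 0.1099]
tool_rot: [3.141, -0.0, 1.843]
contact_force: [-3.6, -0.9, 4.7]
opening: 0.0149
time: 18.23
tool_pos: [0.5236, 0.1571, 0.1094]
tool_rot: [3.141, -0.0, 1.843]
contact_force: [-3.6, -1.5, 4.4]
opening: 0.0149
```

```bash
python3 -m inch '[[[0,0,0.5,0],[0,0,0,0]]]'
python3 -m inch '[[[0,0,0.5,0],[0,0,0,0]]]'
python3 -m inch '[[[0,0,0.5,0],[0,0,0,0]]]'
```

```text
time: 18.48
tool_pos: [0.5236, 0.1571, 0.1088]
tool_rot: [3.141, -0.0, 1.843]
contact_force: [-3.3, -0.8, 5.0]
opening: 0.0151
time: 18.73
tool_pos: [0.5236, 0.1571, 0.1083]
tool_rot: [3.141, -0.0, 1.843]
contact_force: [-3.1, -0.0, 5.3]
opening: 0.0146
time: 18.98
tool_pos: [0.5236, 0.1572, 0.1078]
tool_rot: [3.141, -0.0, 1.843]
contact_force: [-4.5, -1.7, 5.2]
opening: 0.0145
```

```bash
python3 -m inch '[[[0,0,0.5,0],[0,0,0,0]]]'
```

```text
time: 19.23
tool_pos: [0.5236, 0.1571, 0.1076]
tool_rot: [3.141, -0.0, 1.843]
contact_force: [-3.4, -0.6, 6.8]
opening: 0.0148
```

```bash
python3 -m inch '[[[0,0,0.5,0],[0,0,0,0]]]'
```

```text
time: 19.48
tool_pos: [0.5237, 0.1572, 0.1075]
tool_rot: [3.141, 0.0, 1.843]
contact_force: [-5.3, -1.7, 10.9]
opening: 0.0146
```

```bash
python3 -m inch '[[[0,0,0.5,0],[0,0,0,0]]]'
python3 - <<'E'
from h import *
S=[]
for i in range(3): c=cam("side"); s=observe(); S.append([*s["contact_force"],s["tool_pos"][2]*1000])
print(np.round(S,1).tolist())
E
```

```text
time: 19.73
tool_pos: [0.5237, 0.1572, 0.1075]
tool_rot: [3.14, 0.0, 1.843]
contact_force: [-5.6, -1.0, 14.3]
opening: 0.0146
[[-6.5, -1.1, 13.8, 107.5], [-6.2, -1.6, 13.9, 107.6], [-6.1, -1.5, 13.6, 107.5]]
```

Rigid seat felt: the TCP stopped at 107.5 mm after 5.7 mm of connector travel, and the force rose to about 14 N (16 N including the weight). Relieve the pressure, release and lift away.

```bash
python3 -m inch '[[[0,0,-1,0],[0,0,0,0]]]'
python3 -m inch '[[[0,0,0,0],[0,0,0,0],[0,0,0,0],[0,0,0,0],[0,0,0,0],[0,0,0,0],[0,0,0,0],[0,0,0,0]]]' -1 
python3 -m inch '[[[0,0,-5,0],[0,0,-15,0],[0,0,-30,0],[0,0,-40,0],[0,0,-40,0],[0,0,-30,0],[0,0,-10,0],[0,0,0,0],[0,0,0,0]]]'
python3 - <<'E'
from h import *
c=cam("side"); e=cam("scene"); w=cam("wrist"); print(observe()["contact_force"],observe()["tool_pos"])
cv2.imwrite("pics/v7.png",np.hstack([cv2.resize(x["img"],(400,300)) for x in (c,e)]))
im=np.vstack([cv2.imread("pics/v7.png"),np.hstack([cv2.resize(c["img"][250:400,175:375],(400,300)),cv2.resize(w["img"][80:305,140:440],(400,300))])]); cv2.imwrite("pics/v7.png",im)
zs={}
for n in("scene","side"):
  cc=c if n=="scene" else c
  C={"scene":e,"side":c}[n]
  for l in("abacus","dish","sharpener","clip_board"):
    for d in place_of(n,l)[:1]: print(n,l,round(d["conf"],2),np.round(onz(C,d["at"],0),3))
E
```

```text
time: 20.12
tool_pos: [0.5236, 0.1571, 0.1076]
tool_rot: [3.141, -0.0, 1.843]
contact_force: [-3.9, -1.7, 6.5]
opening: 0.0144
time: 21.12
tool_pos: [0.5235, 0.1571, 0.1072]
tool_rot: [3.142, -0.0, 1.843]
contact_force: [-0.5, -0.1, -0.1]
opening: 0.0893
time: 22.25
tool_pos: [0.5229, 0.157, 0.2759]
tool_rot: [-3.139, -0.0, 1.843]
contact_force: [-0.6, 0.4, -0.4]
opening: 0.0919
[ 0.45073294 -0.1930874  -0.55813119] [0.52311406 0.15705995 0.27609718]
scene abacus 0.89 [0.77  0.045 0.   ]
scene dish 0.78 [0.388 0.009 0.   ]
scene sharpener 0.67 [ 0.605 -0.022  0.   ]
scene clip_board 0.65 [ 0.567 -0.435  0.   ]
side abacus 0.95 [0.78  0.035 0.   ]
side dish 0.76 [0.388 0.008 0.   ]
side sharpener 0.56 [ 0.605 -0.018  0.   ]
side clip_board 0.93 [ 0.559 -0.438  0.   ]
```

View pics/v7.png

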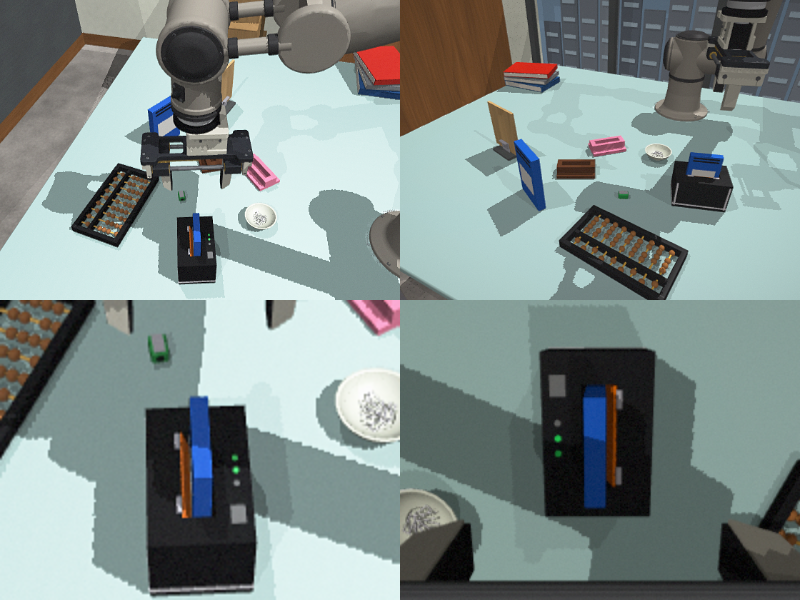

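The drive stands upright in the dock with the flap held back on its +x side. The stand is empty, the other objects are where they were, and the gripper is clear. Handing in.

```bash
python3 -c "
from cell import *
print(hand_in())"
```

```text
the job is handed in; nothing more can be done
None
```

The blue drive is plugged in and standing in the dock, and the job is handed in; no verdict was reported. I took the drive from the brown stand, pushed the flap open with its lower edge, kept it held back while sliding straight down, then pressed it home, let go and lifted clear.

- **Connector:** I met it with the tool tip at about 113.2 mm and pressed until it stopped hard at 107.5 mm. That is about 5.7 mm of travel, judged from the arm's readings because I could not see the connector.
- **Force:** The highest reading was 14.3 N, or about 16 N on the dock with the drive's weight. That is well under 30 N, though I only read the force at the end of each move.
- **After release:** The contact force was near zero. The pictures show the drive upright, with the flap resting on its +x face and the gripper clear. By the arm's height, the drive's top is about 52 mm above the dock, within the expected 44 to 56 mm.
- **Other things on the desk:** They look undisturbed. Re-measured positions agree with the first ones within about 1 cm, except for two readings. The first view put the dish about 16 mm off in one camera, and the side camera's first clip board reading was a false one on the dock. Its later reading was about 1 cm from the scene camera's first.
- **Time:** About 22.5 s of the 64 s allowed had passed at hand-in.

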